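# Call a colleague and show which slide to restain and with which stain

### The job

Call your colleague over by pressing the green button fully down and letting it come back up. Then show which slide is to be restained and with what: point straight down at the violet specimen with the fingertips two or three centimetres above it, keep still there for two seconds, then point in the same way at the cap of the red-capped bottle for two seconds and finish still pointing at it. Do not touch or move any slide, bottle, box or tray, and lower the fingers over no other slide or bottle.

Things in the scene. Friction and masses are not known exactly. Their poses are not given: they have to be found in the camera images.
- slide_tray: Shallow open wooden tray, 115 (x) by 230 (y) by 14 mm high, walls and floor 5 mm thick, fixed on the work surface; origin under its centre. Four glass slides lie in it side by side along its y, 50 mm apart.
- stain_tray: White plastic open tray, 160 by 160 by 16 mm high, walls and floor 5 mm, fixed on the work surface; origin under its centre. Four amber bottles stand in it two by two, 72 mm apart.
- call_button_top (a point): Centre of the top face of the green call button (round, 32 mm across) in a grey housing fixed to the work surface; z up. It is pressed straight down; its top face stands 22 mm above the work surface and 10 mm above the housing (48 mm across).
- call_button (a joint): Travel of the call button, m: 0 up, 0.006 fully down; a spring needing about 5 N when fully down brings it back up.
- slide_violet_spot (a point): Centre of the violet specimen spot (22 mm across) on the top face of a loose glass slide; the point's z points up. About 7 mm above the work surface.
- slide_violet: The glass slide with the violet specimen: 76 (x) by 26 (y) by 2 mm, 12 g, loose in the wooden tray, white paper label at its +x end; origin at the centre of its underside.
- slide_yellow_spot (a point): Centre of the yellow specimen spot (22 mm across) on the top face of a loose glass slide; the point's z points up. About 7 mm above the work surface.
- slide_yellow: The glass slide with the yellow specimen: 76 (x) by 26 (y) by 2 mm, 12 g, loose in the wooden tray, white paper label at its +x end; origin at the centre of its underside.
- slide_green_spot (a point): Centre of the green specimen spot (22 mm across) on the top face of a loose glass slide; the point's z points up. About 7 mm above the work surface.
- slide_green: The glass slide with the green specimen: 76 (x) by 26 (y) by 2 mm, 12 g, loose in the wooden tray, white paper label at its +x end; origin at the centre of its underside.
- slide_orange_spot (a point): Centre of the orange specimen spot (22 mm across) on the top face of a loose glass slide; the point's z points up. About 7 mm above the work surface.
- slide_orange: The glass slide with the orange specimen: 76 (x) by 26 (y) by 2 mm, 12 g, loose in the wooden tray, white paper label at its +x end; origin at the centre of its underside.
- bottle_red_cap (a point): Centre of the top of the red cap (29 mm across); z up. About 85 mm above the work surface.
- bottle_red: Amber bottle with a red screw cap and a plain white label: 40 mm across, 80 mm tall, about 90 g, loose and upright in the white tray; origin at the centre of its underside.
- bottle_blue_cap (a point): Centre of the top of the blue cap (29 mm across); z up. About 85 mm above the work surface.
- bottle_blue: Amber bottle with a blue screw cap and a plain white label: 40 mm across, 80 mm tall, about 90 g, loose and upright in the white tray; origin at the centre of its underside.
- bottle_white_cap (a point): Centre of the top of the white cap (29 mm across); z up. About 85 mm above the work surface.
- bottle_white: Amber bottle with a white screw cap and a plain white label: 40 mm across, 80 mm tall, about 90 g, loose and upright in the white tray; origin at the centre of its underside.
- bottle_black_cap (a point): Centre of the top of the black cap (29 mm across); z up. About 85 mm above the work surface.
- bottle_black: Amber bottle with a black screw cap and a plain white label: 40 mm across, 80 mm tall, about 90 g, loose and upright in the white tray; origin at the centre of its underside.
- dropper_bottle: Bystander: clear glass dropper bottle with black rubber bulb, 44 mm across, 115 mm tall, loose; origin at the centre of its underside.
- slide_box: Bystander: white cardboard slide box, 89 by 114 by 34 mm, loose; origin at the centre of its underside.

How it is judged (in metres and radians):
On the way, in this order (a step that is already met when the one before it is completed fails the run):
1. the call button is pressed fully down by the fingers (value of joint call_button above 0.0048 m and contact force between the fingers and anything else above 0.5 N), for 0.05 s.
2. the button is up again and the tool points down at the violet specimen without touching anything, held for 1.5 s (horizontal distance between the grasp point and slide_violet_spot below 0.018 m and z of the grasp point in the frame of slide_violet_spot between 0.021 and 0.075 m and angle between the grasp point's own z axis and vertical above 2.6 rad and contact force between each of the arm, the fingers and anything else below 0.3 N and value of joint call_button below 0.0015 m), for 1.5 s.
3. the tool points down at the cap of the red-capped bottle without touching anything, held for 1.5 s (horizontal distance between the grasp point and bottle_red_cap below 0.018 m and z of the grasp point in the frame of bottle_red_cap between 0.021 and 0.075 m and angle between the grasp point's own z axis and vertical above 2.6 rad and contact force between each of the arm, the fingers and anything else below 0.3 N and value of joint call_button below 0.0015 m), for 1.5 s.
At the end, for the whole second after the job is handed in: The tool still points at the red cap: within 18 mm sideways of its centre, 21 to 75 mm above it, within about 30 degrees of straight down, touching nothing. The button is up (under 1.5 mm). All slides, bottles and the slide box are within 6 mm of their starts and at rest (all of step 3 and distance of each of slide_violet, slide_yellow, slide_green, slide_orange, bottle_red, bottle_blue, bottle_white, bottle_black, dropper_bottle, slide_box from where it was at the start of the episode below 0.006 m and linear speed of bottle_red below 0.02 m/s).
It fails at once if a slide, a bottle or the slide box is moved more than 6 mm, lifted or carried (distance of any of slide_violet, slide_yellow, slide_green, slide_orange, bottle_red, bottle_blue, bottle_white, bottle_black, dropper_bottle, slide_box from where it was at the start of the episode above 0.006 m).
It fails at once if the robot touches a slide, a bottle, a tray, or the slide box (contact force between any of the arm, the fingers and slide_violet above 0.3 N or contact force between any of the arm, the fingers and slide_yellow above 0.3 N or contact force between any of the arm, the fingers and slide_green above 0.3 N or contact force between any of the arm, the fingers and slide_orange above 0.3 N or contact force between any of the arm, the fingers and bottle_red above 0.3 N or contact force between any of the arm, the fingers and bottle_blue above 0.3 N or contact force between any of the arm, the fingers and bottle_white above 0.3 N or contact force between any of the arm, the fingers and bottle_black above 0.3 N or contact force between any of the arm, the fingers and dropper_bottle above 0.3 N or contact force between any of the arm, the fingers and slide_box above 0.3 N or contact force between any of the arm, the fingers and slide_tray above 0.3 N or contact force between any of the arm, the fingers and stain_tray above 0.3 N).
It fails at once if the tool point comes down (within 18 mm sideways, less than 55 mm above) over a slide or bottle other than the two named ((horizontal distance between the grasp point and slide_yellow_spot below 0.018 m and z of the grasp point in the frame of slide_yellow_spot below 0.055 m) or (horizontal distance between the grasp point and slide_green_spot below 0.018 m and z of the grasp point in the frame of slide_green_spot below 0.055 m) or (horizontal distance between the grasp point and slide_orange_spot below 0.018 m and z of the grasp point in the frame of slide_orange_spot below 0.055 m) or (horizontal distance between the grasp point and bottle_blue_cap below 0.018 m and z of the grasp point in the frame of bottle_blue_cap below 0.055 m) or (horizontal distance between the grasp point and bottle_white_cap below 0.018 m and z of the grasp point in the frame of bottle_white_cap below 0.055 m) or (horizontal distance between the grasp point and bottle_black_cap below 0.018 m and z of the grasp point in the frame of bottle_black_cap below 0.055 m)).
It also fails if it takes over 54 s, if anything falls off the work surface, if the arm or the gripper's body presses on something with over 40 N, if the wrist force passes 120 N, or if a joint passes its speed limit or range.

### The arm

A 6-joint arm with a two-finger parallel gripper is mounted at the origin on the work surface. World frame = base frame: x ahead of the robot, y to its left, z up, the work surface at z = 0. Lengths are in mm, angles in degrees, forces in N, time in s.
With the tool pointing down it reaches from about 300 to 850 mm from the base axis. Payload 4.2 kg.
Tool frame: the origin (TCP) lies between the finger pads, 19 mm behind the fingertips; this is the grasp point; z points along the fingers, y is the line along which they close (so a half turn about z gives the same grasp; the last joint's range is limited). The gripper opens to 91 mm and grips with 3 to 60 N. Pads are 32 mm wide; open, the fingers measure 118 mm over their backs; the gripper's body (76 mm by 178 mm) begins 60 mm behind the grasp point.
Start: joints at [64.63, 18.312, 89.639, -0, 72.044, -1.146], TCP at [235.935, 524.382, 232.776] pointing down, gripper open.
Joint ranges: [-177.97, 177.97], [-48.28, 115.42], [12.27, 149.76], [-77.06, 257.06], [2.81, 150.46], [-146.56, 146.56]. Speed limits (degrees/s): [147.25, 147.25, 180, 180, 180, 180].

### API

Orientations are given as [roll, pitch, yaw] about the fixed x, y, z axes, in that order (R = Rz(yaw) Ry(pitch) Rx(roll)).
In Python, from workcell import env, telemetry, grab_frame, camera_model gives the robot as it stands (env), with the cameras as plain functions and the readings (telemetry).
- The arm moves only by the tool jog_arm, called after ">>>" by a JSON object that holds its "method" and its "body". Schema: {"type":"object","properties":{"moves":{"type":"object","properties":{"dx":{"type":"array","items":{"type":"number"},"minItems":1,"maxItems":8},"dy":{"type":"array","items":{"type":"number"},"minItems":1,"maxItems":8},"dz":{"type":"array","items":{"type":"number"},"minItems":1,"maxItems":8},"ax":{"type":"array","items":{"type":"number"},"minItems":1,"maxItems":8},"ay":{"type":"array","items":{"type":"number"},"minItems":1,"maxItems":8},"az":{"type":"array","items":{"type":"number"},"minItems":1,"maxItems":8}},"additionalProperties":false,"required":["dx","dy","dz","ax","ay","az"]},"jaw":{"type":"number"},"squeeze":{"type":"number"},"only":{"type":"string"},"quiet":{"type":"boolean"},"lines":{"type":"string"}},"required":["moves"],"additionalProperties":false}. moves is an object with one list for each field, all of the same length, 1 to 8, a row being the entries at one place: dx, dy, dz (the shift in shares of the most that a row can go, 1 being 50 mm), ax, ay, az (a rotation vector in a scale on which 1.0 is 360 degrees); each row shifts and turns the commanded pose from where the row before left it, along the tool's axes as they then stand; what a row does not reach is not made up. A row lasts 1/10 s, in which the tool goes at most 50 mm and 8.59 degrees, less where a joint would pass 70% of its speed; a pose out of reach is approached as far as the arm can. jaw is the finger opening in mm, set as the call begins (left out keeps the last). The fingers move at their own pace and stop on an object; squeeze is the grip in N (left out, the last holds). Time passes only in rows, so rows that do not move let the fingers close. The tool returns the time, the measured TCP pose, the force, the opening and the grip force at its end. only (a regular expression) keeps the lines of the reply that match it, lines (a string "A,B") keeps lines A to B, and quiet returns only ok. A shift or turn number past 1, either way, is cut back to 1. Input that does not fit is refused with a message, and nothing moves.
- telemetry.state(): the state, without advancing time (a new reading comes with each control period).
- grab_frame(name): name is "scene" or "side" or "wrist"; returns the picture (420x560x3 uint8, blue, green, red); there is no depth.
- camera_model(name): a dict with "fx", "fy", "cx", "cy" (pixels), "D" ([k1, k2, p1, p2, k3] as OpenCV has them; the pictures are not rectified), "T" (4x4, takes a point from camera to world coordinates). Camera axes: x right, y up, looking along -z (the intrinsics and any distortion apply to the point x, -y, -z); pixel columns grow to the right and rows downward; lengths in mm; the calibration is good to about 2 mm. A picture is of the moment at which its call begins: read the wrist's pose just before it. camera_model takes no time and is no camera call; for the wrist camera it gives the pose at the moment of the call.
- env.job_done(): hands the job in; it is judged then, once.
The state is a dict: "time_s": time; "qpos": joint angles; "qvel": joint speeds; "effort": joint torques, N m; "ee_pos": TCP position; "ee_rot": TCP orientation; "force": force on the tool from outside, world axes, zero at the start; "torque": the same for the moment, N m; "gripper_width": finger opening in mm; "gripper_force": force on a finger pad.
Only numpy, scipy, OpenCV 4.12 (cv2) and the standard library are available. Lean on these libraries where they do the work, as an engineer would, in place of code of your own. Each camera call takes 0.05 s, during which the arm holds its last target. There are 200 camera calls.

## Working session

There is one attempt and no reset: what is moved stays moved. The work goes in short steps, Python scripts to look and compute and a tool call to move; the robot and the scene stay as the last step left them, time stands still between calls to the robot, and variables do not carry over. Pictures are saved under pics/ and viewed, at most 10 in all, crops included, and the job is handed in when it is done.

```bash
ls; mkdir -p pics
```

Run:
```python
from workcell import env, telemetry, grab_frame, camera_model
import cv2,numpy as np
a=grab_frame("scene");b=grab_frame("side")
cv2.imwrite("pics/scene.png",a);cv2.imwrite("pics/side.png",b)
for n in("scene","side"):
    c=camera_model(n);print(n,c["fx"],c["cx"],c["cy"],c["D"],np.round(c["T"],2).tolist())
s=telemetry.state();print(s["time_s"],s["ee_pos"],s["ee_rot"],s["gripper_width"],s["force"])
```

```text
pics
workcell.py
scene 413.3310151876227 273.384492299576 208.46170886066153 [0.02889842 0.         0.         0.         0.        ] [[-0.7, -0.57, 0.43, 1000.47], [0.71, -0.55, 0.43, 492.06], [-0.01, 0.61, 0.79, 955.73], [0.0, 0.0, 0.0, 1.0]]
side 379.67526988272766 275.2687318356664 212.73031660434046 [-0.04972044  0.          0.          0.          0.        ] [[-0.97, 0.16, -0.2, 292.93], [-0.25, -0.58, 0.77, 837.78], [0.01, 0.8, 0.6, 740.22], [0.0, 0.0, 0.0, 1.0]]
0.1 [235.75142988 523.97467687 232.0075273 ] [-1.79909339e+02 -2.29202567e-03  1.55773522e+02] 90.94496360226078 [0.79839001 0.59933873 0.15753399]
```

View pics/scene.png

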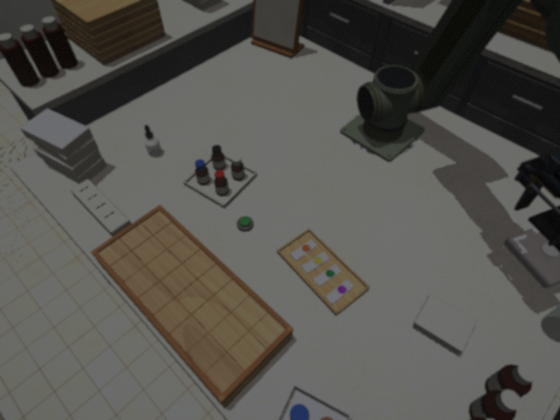

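View pics/side.png

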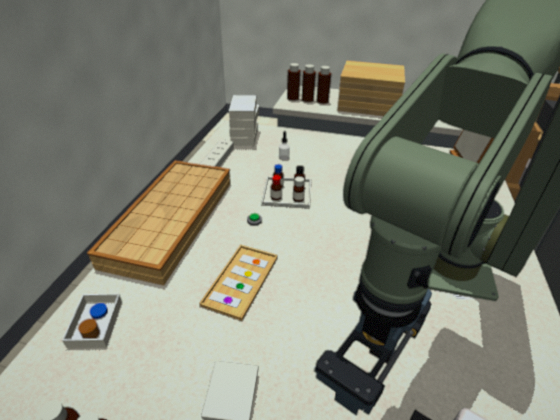

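The scene view shows the violet spot at (342,289), the green button at (245,222) and the red cap at (220,174). In the side view they are at (228,300), (254,217) and (277,180). The dropper bottle stands beyond the stain tray, and the slide box is near the arm.

Create h.py:
```python
from workcell import env, telemetry, grab_frame, camera_model
import cv2,numpy as np
def ray(c,uv):
    K=np.array([[c["fx"],0,c["cx"]],[0,c["fy"],c["cy"]],[0,0,1]])
    x,y=cv2.undistortPoints(np.array([[uv]],float),K,np.array(c["D"]))[0,0]
    T=np.array(c["T"]);return T[:3,3],T[:3,:3]@np.array([x,-y,-1])
def onz(c,uv,z):
    o,d=ray(c,uv);return o+d*(z-o[2])/d[2]
def tri(r1,r2):
    A=[];b=[]
    for o,d in(r1,r2):
        d=d/np.linalg.norm(d);P=np.eye(3)-np.outer(d,d);A.append(P);b.append(P@o)
    return np.linalg.lstsq(np.vstack(A),np.hstack(b),rcond=None)[0]
R={"violet":(135,160,90,60),"green":(45,85,80,40),"red":(-8,8,120,60),"yellow":(20,33,150,120),"orange":(5,18,160,120),"blue":(105,128,120,50)}
def find(img,col,near,r=12):
    lo,hi,s,v=R[col];H=cv2.cvtColor(img,cv2.COLOR_BGR2HSV).astype(int)
    h=H[...,0]; h=np.where(h>170,h-180,h) if lo<0 else h
    m=((h>=lo)&(h<=hi)&(H[...,1]>s)&(H[...,2]>v)).astype(np.uint8)
    yy,xx=np.mgrid[:m.shape[0],:m.shape[1]];m[(xx-near[0])**2+(yy-near[1])**2>r*r]=0
    n,l,st,ce=cv2.connectedComponentsWithStats(m)
    if n<2:return None
    i=1+np.argmax(st[1:,4]);return ce[i],st[i].tolist()
```

Run:
```python
from h import *
I={n:cv2.imread(f"pics/{n}.png") for n in("scene","side")}
C={n:camera_model(n) for n in I}
for name,col,z,a,b in[("violet","violet",7,(342,289),(228,300)),("greenspot","green",7,(330,273),(240,286)),("orange","orange",7,(306,248),(256,262)),("button","green",22,(245,222),(254,217)),("red","red",85,(220,174),(277,180)),("blue","blue",85,(200,164),(279,168))]:
    fs=find(I["scene"],col,a);fd=find(I["side"],col,b)
    print(name,fs,fd)
    if fs and fd:print("  ",onz(C["scene"],fs[0],z).round(1),onz(C["side"],fd[0],z).round(1),tri(ray(C["scene"],fs[0]),ray(C["side"],fd[0])).round(1))
big=np.vstack([cv2.resize(I["scene"][140:320,170:380],(700,600))[:300],cv2.resize(I["side"][150:250,230:330],(300,300)).repeat(1,1) if 0 else cv2.copyMakeBorder(cv2.resize(I["side"][150:230,240:330],(340,300)),0,0,0,360,cv2.BORDER_CONSTANT)])
cv2.imwrite("pics/crop.png",big)
```

```text
violet (array([341.63043478, 289.10869565]), [338, 286, 8, 7, 46]) (array([227.59090909, 299.75      ]), [224, 297, 8, 7, 44])
   [552.5 275.4   7. ] [553.7 274.    7. ] [553.1 275.6   8.7]
greenspot (array([329.73333333, 273.03333333]), [327, 271, 7, 5, 30]) (array([239.58974359, 285.66666667]), [236, 283, 8, 6, 39])
   [538.5 225.1   7. ] [540.1 222.7   7. ] [539.4 225.4   9.5]
orange None (array([255.7826087 , 261.39130435]), [253, 259, 6, 5, 23])
button (array([244.46153846, 221.05128205]), [239, 217, 11, 9, 78]) (array([253.85245902, 216.75409836]), [249, 213, 10, 8, 61])
   [586.3 -44.8  22. ] [583.8 -42.8  22. ] [585.  -46.5  19.1]
red (array([219.10909091, 173.27272727]), [215, 170, 9, 8, 55]) (array([276.30864198, 178.87654321]), [272, 174, 10, 11, 81])
   [ 550.6 -182.9   85. ] [ 547.5 -176.1   85. ] [ 549.1 -185.3   80.3]
blue (array([199.47727273, 163.13636364]), [196, 160, 8, 7, 44]) (array([277.86956522, 168.36956522]), [275, 165, 7, 8, 46])
   [ 564.3 -253.9   85. ] [ 559.1 -242.    85. ] [ 561.9 -258.4   77.1]
```

View pics/crop.png

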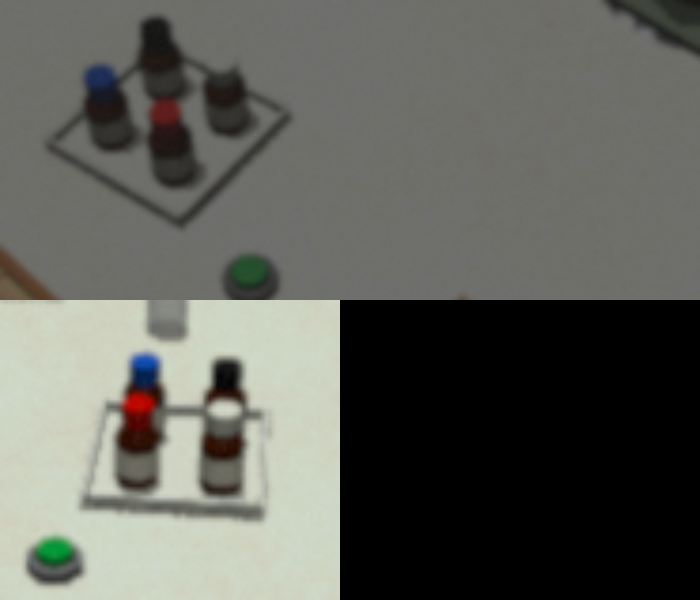

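The rows are not in the units I measure in: shifts go in shares of 50 mm and turns go in shares of 360 degrees. I convert before sending: -34.5 mm is -0.69, -23.5 mm is -0.47.

>>> {"method": "jog_arm", "body": {"moves": {"dx": [-0.69, -0.69, -0.69, -0.69, -0.69, -0.69, -0.69, -0.69], "dy": [-0.47, -0.47, -0.47, -0.47, -0.47, -0.47, -0.47, -0.47], "dz": [0, 0, 0, 0, 0, 0, 0, 0], "ax": [0, 0, 0, 0, 0, 0, 0, 0], "ay": [0, 0, 0, 0, 0, 0, 0, 0], "az": [0, 0, 0, 0, 0, 0, 0, 0]}, "jaw": 0, "squeeze": 5}}

```text
time_s: 0.9
ee_pos: [410.9, 238.0, 232.5]
ee_rot: [-180.0, -0.0, 155.8]
force: [0.7, 0.7, -0.5]
gripper_width: 30.0
gripper_force: 0.0
```

>>> {"method": "jog_arm", "body": {"moves": {"dx": [-0.69, -0.69, -0.69, -0.69, -0.69, -0.69, -0.69, -0.69], "dy": [-0.47, -0.47, -0.47, -0.47, -0.47, -0.47, -0.47, -0.47], "dz": [0, 0, 0, 0, 0, 0, 0, 0], "ax": [0, 0, 0, 0, 0, 0, 0, 0], "ay": [0, 0, 0, 0, 0, 0, 0, 0], "az": [0, 0, 0, 0, 0, 0, 0, 0]}}}

```text
time_s: 1.7
ee_pos: [585.5, -46.6, 232.3]
ee_rot: [180.0, -0.0, 155.8]
force: [0.0, 0.1, -0.7]
gripper_width: 0.0
gripper_force: 0.0
```

>>> {"method": "jog_arm", "body": {"moves": {"dx": [0, 0, 0, 0], "dy": [0, 0, 0, 0], "dz": [0, 0, 0, 0], "ax": [0, 0, 0, 0], "ay": [0, 0, 0, 0], "az": [0, 0, 0, 0]}}}

```text
time_s: 2.1
ee_pos: [584.5, -43.9, 232.8]
ee_rot: [180.0, -0.0, 155.9]
force: [0.8, 0.9, -0.3]
gripper_width: 0.6
gripper_force: 0.0
```

Run:
```python
from h import *
c=camera_model("wrist");w=grab_frame("wrist");cv2.imwrite("pics/wrist1.png",w)
for col,z in(("green",22),("red",85)):
    f=find(w,col,(280,210),400);print(col,f,f and onz(c,f[0],z).round(1))
```

```text
green (array([273.65225564, 183.81766917]), [261, 171, 26, 26, 532]) [585.8 -47.5  22. ]
red (array([143.5474537, 219.0474537]), [125, 202, 43, 33, 864]) [ 551.6 -178.5   85. ]
```

View pics/wrist1.png

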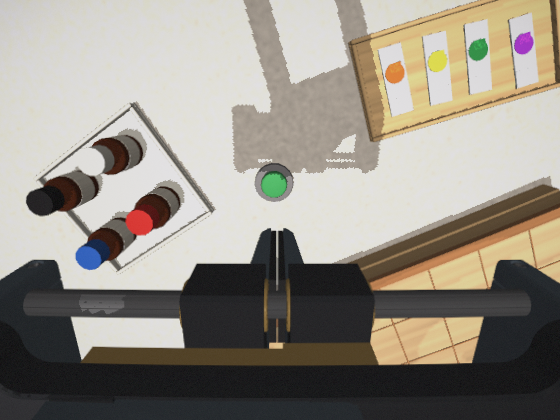

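The wrist view shows the button at (274,184) and the violet spot at (524,43). It also shows the red cap at (139,222), with the bottles in the tray to the left. The wrist estimates agree with the other cameras, so I'll press now.

In the tool's units: 45 mm is 0.9, 40 mm is 0.8.

>>> {"method": "jog_arm", "body": {"moves": {"dx": [-0.04, 0, 0, 0, 0, 0, 0], "dy": [-0.03, 0, 0, 0, 0, 0, 0], "dz": [0.8, 0.9, 0.9, 0.8, 0.26, 0, 0], "ax": [0, 0, 0, 0, 0, 0, 0], "ay": [0, 0, 0, 0, 0, 0, 0], "az": [0, 0, 0, 0, 0, 0, 0]}}}

```text
time_s: 2.85
ee_pos: [587.7, -47.0, 51.5]
ee_rot: [179.9, 0.2, 155.8]
force: [0.4, 0.1, 0.8]
gripper_width: 0.4
gripper_force: 0.0
```

>>> {"method": "jog_arm", "body": {"moves": {"dx": [0, 0, 0, 0, 0, 0, 0], "dy": [0, 0, 0, 0, 0, 0, 0], "dz": [0.1, 0.08, 0.08, 0.06, 0, 0, 0], "ax": [0, 0, 0, 0, 0, 0, 0], "ay": [0, 0, 0, 0, 0, 0, 0], "az": [0, 0, 0, 0, 0, 0, 0]}}}

```text
time_s: 3.55
ee_pos: [587.3, -47.3, 35.1]
ee_rot: [179.9, 0.1, 155.8]
force: [0.5, 0.5, 8.6]
gripper_width: 0.2
gripper_force: 3.7
```

In the tool's units: 1.5 mm is 0.03.

>>> {"method": "jog_arm", "body": {"moves": {"dx": [0, 0, 0], "dy": [0, 0, 0], "dz": [0.03, 0, 0], "ax": [0, 0, 0], "ay": [0, 0, 0], "az": [0, 0, 0]}}}

```text
time_s: 3.85
ee_pos: [587.3, -47.2, 34.9]
ee_rot: [179.9, 0.2, 155.8]
force: [-3.1, 0.4, 16.0]
gripper_width: 0.4
gripper_force: 8.0
```

>>> {"method": "jog_arm", "body": {"moves": {"dx": [0, 0, 0, 0, 0, 0, 0], "dy": [0, 0, 0, 0, 0, 0, 0], "dz": [-0.2, -0.6, -0.8, -0.8, -0.4, 0, 0], "ax": [0, 0, 0, 0, 0, 0, 0], "ay": [0, 0, 0, 0, 0, 0, 0], "az": [0, 0, 0, 0, 0, 0, 0]}}}

```text
time_s: 4.55
ee_pos: [585.6, -47.2, 171.6]
ee_rot: [-180.0, -0.1, 155.8]
force: [-0.3, -0.3, -0.5]
gripper_width: 0.5
gripper_force: 0.0
```

Run:
```python
from h import *
c=camera_model("wrist");w=grab_frame("wrist");cv2.imwrite("pics/wrist2.png",w)
f=find(w,"green",(280,210),90);print(f,onz(c,f[0],22).round(1))
s=telemetry.state();p=s["ee_pos"]
from scipy.spatial.transform import Rotation as Q
print(p,Q.from_euler("xyz",s["ee_rot"],degrees=True).inv().apply(np.array([553,275,170])-p))
```

```text
(array([275.59151194, 195.29840849]), [261, 180, 31, 31, 754]) [585.6 -47.4  22. ]
[585.16348575 -47.08694755 170.67172582] [161.48394689 280.53001404   0.8882203 ]
```

The force rose from 8.6 to 16 N with no further travel, so the button was at its stop, and it has been released. Next is the violet slide.

In the tool's units: 40 mm is 0.8, 23 mm is 0.46.

>>> {"method": "jog_arm", "body": {"moves": {"dx": [0.46, 0.46, 0.46, 0.46, 0.46, 0.46, 0.46, 0], "dy": [0.8, 0.8, 0.8, 0.8, 0.8, 0.8, 0.8, 0], "dz": [0, 0, 0, 0, 0, 0, 0, 0], "ax": [0, 0, 0, 0, 0, 0, 0, 0], "ay": [0, 0, 0, 0, 0, 0, 0, 0], "az": [0, 0, 0, 0, 0, 0, 0, 0]}}}

```text
time_s: 5.4
ee_pos: [552.5, 279.1, 169.6]
ee_rot: [-180.0, -0.2, 156.1]
force: [-1.1, -0.5, 0.1]
gripper_width: 0.8
gripper_force: 0.0
```

>>> {"method": "jog_arm", "body": {"moves": {"dx": [0, 0], "dy": [0, 0], "dz": [0, 0], "ax": [0, 0], "ay": [0, 0], "az": [0, 0]}}}

```text
time_s: 5.6
ee_pos: [553.8, 273.0, 170.8]
ee_rot: [-179.9, -0.1, 155.7]
force: [-0.3, -0.4, 0.7]
gripper_width: 0.2
gripper_force: 0.0
```

Run:
```python
from h import *
c=camera_model("wrist");s=telemetry.state();w=grab_frame("wrist");cv2.imwrite("pics/wrist3.png",w)
f=find(w,"violet",(280,210),300);v=onz(c,f[0],7);print(f,v.round(1))
from scipy.spatial.transform import Rotation as Q
p=s["ee_pos"];v[2]=51
print(p,Q.from_euler("xyz",s["ee_rot"],degrees=True).inv().apply(v-p))
```

```text
(array([278.51641791, 192.26567164]), [269, 181, 20, 22, 335]) [555.4 275.    7. ]
[553.83450583 273.01390312 170.81618526] [ -0.77285502   2.71470202 119.80853659]
```

View pics/wrist3.png

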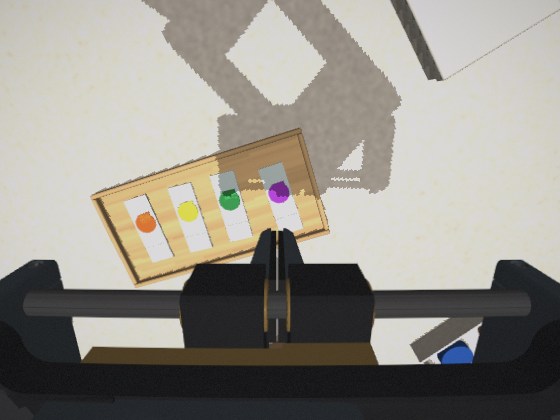

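The violet spot is at (279,192), just ahead of the fingertips, and the slide box is clear at upper right. I'll lower and hold.

In the tool's units: 40 mm is 0.8, 30 mm is 0.6.

>>> {"method": "jog_arm", "body": {"moves": {"dx": [-0.02, 0, 0, 0, 0, 0, 0, 0], "dy": [0.04, 0, 0, 0, 0, 0, 0, 0], "dz": [0.6, 0.8, 0.6, 0.3, 0.1, 0, 0, 0], "ax": [0, 0, 0, 0, 0, 0, 0, 0], "ay": [0, 0, 0, 0, 0, 0, 0, 0], "az": [0, 0, 0, 0, 0, 0, 0, 0]}}}

```text
time_s: 6.45
ee_pos: [557.0, 275.7, 53.6]
ee_rot: [179.9, 0.1, 155.8]
force: [0.6, -0.1, 0.1]
gripper_width: 0.7
gripper_force: 0.0
```

>>> {"method": "jog_arm", "body": {"moves": {"dx": [0, 0, 0, 0, 0, 0, 0, 0], "dy": [0, 0, 0, 0, 0, 0, 0, 0], "dz": [0, 0, 0, 0, 0, 0, 0, 0], "ax": [0, 0, 0, 0, 0, 0, 0, 0], "ay": [0, 0, 0, 0, 0, 0, 0, 0], "az": [0, 0, 0, 0, 0, 0, 0, 0]}}}

```text
time_s: 7.25
ee_pos: [556.1, 275.7, 52.2]
ee_rot: [180.0, -0.0, 155.8]
force: [1.0, -0.1, 0.3]
gripper_width: 0.7
gripper_force: 0.0
```

>>> {"method": "jog_arm", "body": {"moves": {"dx": [0, 0, 0, 0, 0, 0, 0, 0], "dy": [0, 0, 0, 0, 0, 0, 0, 0], "dz": [0, 0, 0, 0, 0, 0, 0, 0], "ax": [0, 0, 0, 0, 0, 0, 0, 0], "ay": [0, 0, 0, 0, 0, 0, 0, 0], "az": [0, 0, 0, 0, 0, 0, 0, 0]}}}

```text
time_s: 8.05
ee_pos: [556.1, 275.6, 52.3]
ee_rot: [180.0, -0.0, 155.8]
force: [-0.4, 0.4, -0.5]
gripper_width: 0.6
gripper_force: 0.0
```

>>> {"method": "jog_arm", "body": {"moves": {"dx": [0, 0, 0, 0, 0, 0, 0, 0], "dy": [0, 0, 0, 0, 0, 0, 0, 0], "dz": [0, 0, 0, 0, 0, 0, 0, 0], "ax": [0, 0, 0, 0, 0, 0, 0, 0], "ay": [0, 0, 0, 0, 0, 0, 0, 0], "az": [0, 0, 0, 0, 0, 0, 0, 0]}}}

```text
time_s: 8.85
ee_pos: [556.1, 275.6, 52.3]
ee_rot: [180.0, 0.0, 155.8]
force: [0.1, -0.0, 0.9]
gripper_width: 0.4
gripper_force: 0.0
```

Run:
```python
from h import *
b=grab_frame("side");cv2.imwrite("pics/side2.png",cv2.resize(b[170:350,150:390],(720,540)))
s=telemetry.state();p=s["ee_pos"]
from scipy.spatial.transform import Rotation as Q
print(p,s["ee_rot"],Q.from_euler("xyz",s["ee_rot"],degrees=True).inv().apply(np.array([550,-182,210])-p))
```

```text
[556.07365547 275.65632063  52.2821666 ] [1.79992592e+02 1.25659768e-03 1.55774944e+02] [-182.25104417 -419.82721375 -157.76811963]
```

View pics/side2.png

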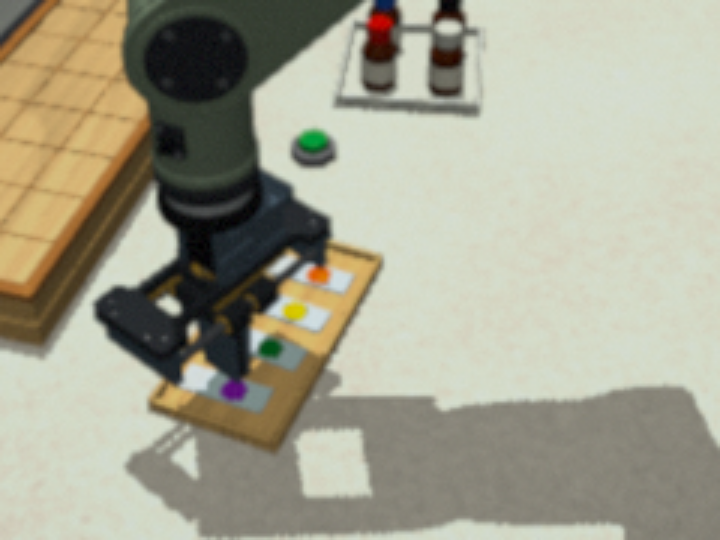

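The side crop shows the closed fingertips just above the violet spot at (233,390), with the slides untouched. The button is up at (313,140). I'll go up and across to the red cap.

In the tool's units: -45 mm is -0.9, -43 mm is -0.86.

>>> {"method": "jog_arm", "body": {"moves": {"dx": [0, 0, 0, 0, 0], "dy": [0, 0, 0, 0, 0], "dz": [-0.5, -0.9, -0.9, -0.86, 0], "ax": [0, 0, 0, 0, 0], "ay": [0, 0, 0, 0, 0], "az": [0, 0, 0, 0, 0]}}}

```text
time_s: 9.4
ee_pos: [559.1, 277.1, 217.6]
ee_rot: [179.4, 0.5, 155.8]
force: [1.1, 0.7, 0.4]
gripper_width: 0.4
gripper_force: 0.0
```

>>> {"method": "jog_arm", "body": {"moves": {"dx": [-0.36, -0.36, -0.36, -0.36, -0.36], "dy": [-0.84, -0.84, -0.84, -0.84, -0.84], "dz": [0, 0, 0, 0, 0], "ax": [0, 0, 0, 0, 0], "ay": [0, 0, 0, 0, 0], "az": [0, 0, 0, 0, 0]}}}

```text
time_s: 9.9
ee_pos: [551.3, 45.5, 209.7]
ee_rot: [-180.0, -0.0, 155.8]
force: [0.3, -0.2, 0.2]
gripper_width: 0.2
gripper_force: 0.0
```

>>> {"method": "jog_arm", "body": {"moves": {"dx": [-0.36, -0.36, -0.36, -0.36, -0.4, 0, 0, 0], "dy": [-0.84, -0.84, -0.84, -0.84, -0.84, 0, 0, 0], "dz": [0, 0, 0, 0, 0, 0, 0, 0], "ax": [0, 0, 0, 0, 0, 0, 0, 0], "ay": [0, 0, 0, 0, 0, 0, 0, 0], "az": [0, 0, 0, 0, 0, 0, 0, 0]}}}

```text
time_s: 10.7
ee_pos: [549.4, -181.0, 209.7]
ee_rot: [180.0, -0.1, 155.8]
force: [-0.0, 0.2, -0.3]
gripper_width: 0.9
gripper_force: 0.0
```

Run:
```python
from h import *
c=camera_model("wrist");s=telemetry.state();w=grab_frame("wrist");cv2.imwrite("pics/wrist4.png",w)
R["red"]=(-8,8,170,120)
f=find(w,"red",(280,190),120);v=onz(c,f[0],85);print(f,v.round(1))
from scipy.spatial.transform import Rotation as Q
p=s["ee_pos"];v[2]=129
print(p,Q.from_euler("xyz",s["ee_rot"],degrees=True).inv().apply(v-p))
```

```text
(array([273.56074766, 206.24610592]), [259, 193, 30, 28, 642]) [ 552.2 -184.3   85. ]
[ 549.40396784 -181.03980183  209.73886611] [-4.00392335 -1.91544412 80.73273145]
```

View pics/wrist4.png

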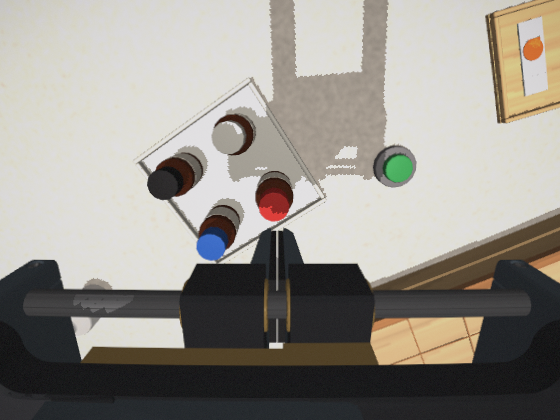

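The red cap is at (274,206), just ahead of the fingertips, and matches the earlier estimates within 3 mm. I'll lower and hold.

>>> {"method": "jog_arm", "body": {"moves": {"dx": [-0.06, 0, 0, 0, 0, 0, 0, 0], "dy": [-0.03, 0, 0, 0, 0, 0, 0, 0], "dz": [0.4, 0.5, 0.4, 0.22, 0.08, 0, 0, 0], "ax": [0, 0, 0, 0, 0, 0, 0, 0], "ay": [0, 0, 0, 0, 0, 0, 0, 0], "az": [0, 0, 0, 0, 0, 0, 0, 0]}}}

```text
time_s: 11.55
ee_pos: [552.5, -184.8, 131.3]
ee_rot: [180.0, 0.1, 155.8]
force: [-0.3, -0.6, -0.1]
gripper_width: 0.5
gripper_force: 0.0
```

>>> {"method": "jog_arm", "body": {"moves": {"dx": [0, 0, 0, 0, 0, 0, 0, 0], "dy": [0, 0, 0, 0, 0, 0, 0, 0], "dz": [0, 0, 0, 0, 0, 0, 0, 0], "ax": [0, 0, 0, 0, 0, 0, 0, 0], "ay": [0, 0, 0, 0, 0, 0, 0, 0], "az": [0, 0, 0, 0, 0, 0, 0, 0]}}}

```text
time_s: 12.35
ee_pos: [551.8, -184.6, 130.2]
ee_rot: [180.0, 0.0, 155.8]
force: [0.8, -0.1, -0.8]
gripper_width: 0.2
gripper_force: 0.0
```

>>> {"method": "jog_arm", "body": {"moves": {"dx": [0, 0, 0, 0, 0, 0, 0, 0], "dy": [0, 0, 0, 0, 0, 0, 0, 0], "dz": [0, 0, 0, 0, 0, 0, 0, 0], "ax": [0, 0, 0, 0, 0, 0, 0, 0], "ay": [0, 0, 0, 0, 0, 0, 0, 0], "az": [0, 0, 0, 0, 0, 0, 0, 0]}}}

```text
time_s: 13.15
ee_pos: [551.8, -184.6, 130.2]
ee_rot: [180.0, 0.0, 155.8]
force: [-0.3, -1.1, -0.5]
gripper_width: 0.6
gripper_force: 0.0
```

>>> {"method": "jog_arm", "body": {"moves": {"dx": [0, 0, 0, 0, 0, 0, 0, 0], "dy": [0, 0, 0, 0, 0, 0, 0, 0], "dz": [0, 0, 0, 0, 0, 0, 0, 0], "ax": [0, 0, 0, 0, 0, 0, 0, 0], "ay": [0, 0, 0, 0, 0, 0, 0, 0], "az": [0, 0, 0, 0, 0, 0, 0, 0]}}}

```text
time_s: 13.95
ee_pos: [551.8, -184.7, 130.2]
ee_rot: [180.0, 0.0, 155.8]
force: [-0.3, 0.5, -0.4]
gripper_width: 0.4
gripper_force: 0.0
```

Run:
```python
from h import *
b=grab_frame("side");a=grab_frame("scene")
cv2.imwrite("pics/fin.png",np.hstack([cv2.resize(b[110:260,200:350],(400,400)),cv2.resize(a[90:240,150:300],(400,400))]))
```

```text
(no output)
```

View pics/fin.png

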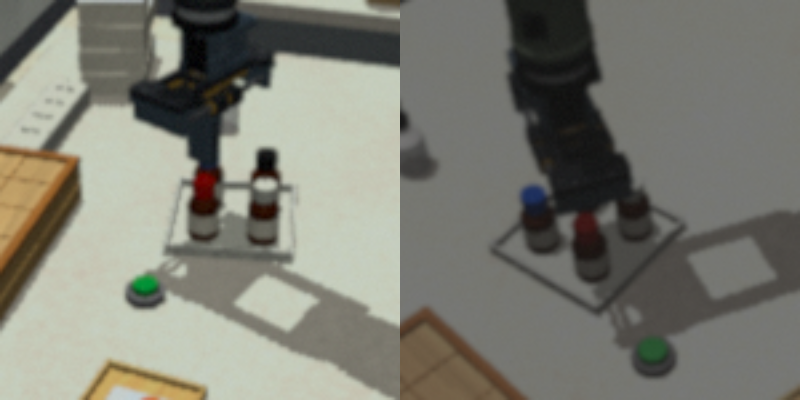

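Both views show the fingers directly above the red cap, at (206,180) in the left crop and (586,225) in the right. The bottles are undisturbed and the button is up.

```bash
python3 -c "
from workcell import env, telemetry, grab_frame, camera_model
print(env.job_done())"
```

```text
the job is handed in; nothing more can be done
None
```

I pressed the green button to its stop and let it come back up, held over the violet specimen for over two seconds, then did the same over the red cap and handed the job in still pointing at it; the pictures show nothing moved, and no verdict came back.

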